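# Draw out the cookbook stand's leg to its mark and clamp it

### The arm

A 6-joint arm with a two-finger parallel gripper is mounted at the origin on the work surface; the furniture and walls round the work are solid. World frame = base frame: x ahead of the robot, y to its left, z up, the work surface at z = 0. Lengths are in m, angles in degrees, forces in N, time in s.
With the tool pointing down it reaches from about 0.35 to 0.875 m from the base axis. Payload 4.2 kg.
Tool frame: the origin (TCP) lies midway between the tips of the shut fingers; the grasp point (between the pads) lies 19 mm behind it; y points along the fingers, z is the direction in which the jaws open and shut, and the axes are right-handed (so a half turn about y gives the same grasp; the last joint's range is limited). The gripper opens to 87 mm and grips with 3 to 60 N. Pads are 19 mm wide; open, the fingers measure 117 mm over their backs; the gripper's body (75 mm by 190 mm) begins 51 mm behind the grasp point.
Start: joints at [-53.022, 22.042, 0.453, 0, -68.411, -14.817], TCP at [0.236, -0.579, 0.223] pointing down, gripper open.
Joint ranges: [-179.83, 179.83], [-69.29, 118.12], [-61.27, 80.66], [-181.25, 117.63], [-171.15, -9.14], [-177.46, 177.46]. Speed limits (degrees/s): [159.86, 159.86, 180, 180, 180, 180].

### API

Orientations are given as [roll, pitch, yaw] about the fixed x, y, z axes, in that order (R = Rz(yaw) Ry(pitch) Rx(roll)).
In Python, from workcell import env gives the robot as it stands. The module is installed in compiled form; this text tells all that it offers. Calls block until the motion is done:
- env.goto(position, orientation): joint-space move of the TCP to a pose.
- env.move_straight(position, rotation=None, rate=0.15, force_limit=None): straight line of the TCP; rotation=None keeps the orientation; rate is the mean speed in m/s. With force_limit (N) it stops when the force on the tool has changed by that much, and returns True; else False.
- env.set_joints(angles): joint-space move.
- env.gripper_to(opening, grasp_force=None): opening from 0.0 (shut) to 1.0 (fully open); grasp_force is the grip in N (None keeps the last); returns when the fingers have stopped.
- env.dwell(seconds).
- env.inverse_kinematics(position, orientation): joint angles nearest the present ones, or None.
- env.read_state(): the state.
- env.grab_frame(name): name is "side" or "top" or "wrist"; returns a dict with "image" (400x640x3 uint8, blue, green, red), "fx", "fy", "cx", "cy" (pixels), "position" and "orientation" of the camera in the world. Camera axes: x right, y up, looking along -z (the intrinsics and any distortion apply to the point x, -y, -z); pixel columns grow to the right and rows downward; lengths in m; the calibration is good to about 2 mm. The wrist camera is an equidistant fisheye: a pixel r from the principal point sees the ray r / f radians off the axis. A picture is of the moment at which its call begins. There is no depth.
A pose or a line that the arm cannot do raises env.Unreachable and nothing moves.
- env.close_job(): hands the job in, once; it reports no verdict.
Trained networks look in a picture, given as the dict that the camera call returned (one of the last four; its "shot" number tells which), for a name from the list of things; names that differ only in an ending like _2 or _b are one class to them, and where a whole thing is asked for, a point or a joint stands for the part that bears it (a point fixed in the world has none). Each returns a list of dicts, best first, with "score" (0 to 1); they miss things now and then, are a little off and sometimes report something else, mostly with a low value. They report only what shows in the picture. A call takes as long as a camera call.
- env.search_frame(picture, thing): "xyz" ([x, y, z] in m, in world coordinates, good to about 4 mm: the middle of the surface that is visible of it).
- env.trace(picture, thing): "mask" (400x640 bool, what is visible of it).
The state is a dict: "clock": time; "joint_positions": joint angles; "qvel": joint speeds; "joint_torque": joint torques, N m; "position": TCP position; "tool_rot": TCP orientation; "force": force on the tool from outside, world axes, zero at the start; "wrist_torque": the same for the moment, N m; "opening": opening from 0.0 (shut) to 1.0 (fully open).
Only numpy, scipy, OpenCV 4.12 (cv2) and the standard library are available. Lean on these libraries where they do the work, as an engineer would, in place of code of your own. Each camera call takes 0.05 s, during which the arm holds its last target. There are 200 camera calls.

### The job

Draw the sliding leg of the cookbook stand out by its T-bar, against its return spring, until the leg's upright pin stands level with the pointer of the black rider on the sleeve. Keep the leg at the mark while you close the side cam lever fully against it, and finish still pinching leg and closed lever together in the gripper: do not let go. Leave the rider and the things standing around where they are.

Things in the scene. Friction and masses are not known exactly. Their poses are not given: they have to be found in the camera images.
- stand: Fixed cookbook stand: wooden plinth 170 x 170 mm, sloped wooden rest 125 mm tall at its far side (local x 0.07 to 0.11), aluminium sleeve 32 mm wide, 63 mm tall along local y -0.14 to +0.02. Origin on the worktop under the sleeve's centre line, 20 mm inside its mouth. Local y points out of the mouth, the way the leg draws out. Place varies, turn within 0.4 rad of the world axes.
- leg: Steel leg, bar 12 x 20 mm, sliding out of the sleeve along local y by up to 85 mm. Axes as the stand's; starts fully in, its origin then on the stand's. A spring pulls it back with 3 to 4.5 N. At its end a T-bar: level, 16 mm thick, local x -52 to +52 mm, inner face at local y +109 mm, middle 47 mm above the worktop. Counts with cheek and lever, none higher than 63 mm there; bare worktop below.
- cheek: Rubber grip pad on the leg's local -x side, 4 mm thick, 58 mm long (local y +48 to +106 mm), 26 mm tall (34 to 60 mm above the worktop); its outer face is at local x = -9 mm and gives under 2 mm when squeezed. Origin as the leg's.
- grip (a point): Point on the leg midway between the outer faces of cheek and closed lever (23 mm apart), 17 mm inside the T-bar's inner face, 47 mm above the worktop; moves with the leg. Open fingers lowered astride it can push the T-bar outward from inside; pads then brought together evenly about it along local x close the lever and pinch it with the leg.
- lever_tip (a point): Free end of the lever, on its outer face, 47 mm above the worktop. Its x in the leg's frame is 14 mm when fully closed, 28 to 33 mm at the start.
- leg_index (a point): Top of the dark upright pin on the leg (round head 12 mm across), that runs along the slot in the sleeve's top, 100 mm behind the leg's origin, 77 mm above the worktop.
- mark (a point): Tip of the pointer on the black rider, a block 28 mm across by 14 mm along the leg, on the sleeve's top edge at its local -x side; 74 mm above the worktop. The leg is at its length when leg_index and mark have the same local y in the stand's frame: 25 to 62 mm of draw, different each time. The rider keeps its place by friction.
- pepper_shaker: Pepper shaker, 44 x 44 x 90 mm, bystander; origin under its centre.
- spice_jar: Spice jar, 42 x 42 x 96 mm, bystander; origin under its centre.
- lemon: Lemon, 70 x 51 x 50 mm, bystander; origin under its centre.
- lever: Cam lever on the leg's local +x side: plate 58 mm long, 26 mm tall (34 to 60 mm above the worktop). Origin at its vertical hinge pin, leg-local (0.011, 0.040) m; its y axis along it towards the T-bar, parallel to the leg's y when closed. Starts flared out to +x by 0.26 to 0.33 rad. Pushing its free end to the leg closes it (stiff hinge, about 2 N at the tip); it stays where left.

How it is judged:
By the outcome, as a careful person would: the job done as asked, in the order asked, and still so for the second after the job is handed in, while the arm keeps its last pose, push and grip.
It also fails if it takes over 35 s, if anything falls off the work surface, if the arm or the gripper's body presses on something with over 40 N, if the wrist force passes 120 N, or if a joint passes its speed limit or range.

## Working session

There is one attempt and no reset: what is moved stays moved. The work goes in short steps, each a Python script; the robot and the scene stay as the last script left them, time stands still between calls to the robot, and variables do not carry over. Pictures are saved under pics/ and viewed, on a budget of 10 in all, crops included, one or two more only if the job needs it, and the job is handed in when it is done.

```bash
mkdir -p pics
python3 - <<'E'
from workcell import env
import cv2
print(env.read_state())
for n in ("top","side"):
    p=env.grab_frame(n); cv2.imwrite(f"pics/{n}0.png",p["image"])
    print(n,{k:v for k,v in p.items() if k!="image"})
    for t in ["stand","leg","cheek","grip","lever_tip","leg_index","mark","lever","pepper_shaker","spice_jar","lemon"]:
        try: print(t,[(d["score"],d["xyz"]) for d in env.search_frame(p,t)[:2]])
        except Exception as e: print(t,e)
print(env.read_state()["clock"])
E
```

```text
{'clock': 0.0, 'joint_positions': array([-5.30210797e+01,  2.20898757e+01,  3.77674027e-01, -3.00147372e-02,
       -6.84117663e+01, -1.48155609e+01]), 'qvel': array([-0.07525475, -0.02578747,  0.10696724,  0.03134227, -0.01191294,
       -0.04547115]), 'joint_torque': array([ 7.47900208e-05, -3.90663207e+01,  1.87405944e+01,  4.21999902e+00,
        1.09414832e-02, -1.99433607e-04]), 'position': array([ 0.23555062, -0.57823723,  0.22145191]), 'tool_rot': array([-8.98730204e+01,  4.74207257e-03,  2.21522910e+01]), 'force': array([ 0.23092644, -0.42207338,  0.45874073]), 'wrist_torque': array([-0.0339108 ,  0.01048523, -0.01732701]), 'opening': 0.9965539306367255}
top {'fx': 395.27398134434384, 'fy': 395.27398134434384, 'cx': 324.21234154765426, 'cy': 198.46462848312663, 'position': array([0.35437126, 0.1042689 , 0.94633836]), 'orientation': array([ 1.20987560e+01, -4.35103756e-02, -8.93499412e+01]), 'shot': 1}
stand [(0.61, [0.5844, -0.0072, 0.0541])]
leg [(0.67, [0.5399, 0.094, 0.0614])]
cheek [(0.44, [0.523, 0.1049, 0.0573])]
grip [(0.57, [0.5394, 0.0946, 0.0558])]
lever_tip [(0.52
[... 303 characters left out ...]
5561, 'cy': 198.910985506253, 'position': array([0.20892282, 0.76792649, 0.66439457]), 'orientation': array([  50.33378936,    0.68887996, -152.22011966]), 'shot': 2}
stand [(0.63, [0.5833, 0.015, 0.0548]), (0.6, [0.5361, 0.3733, 0.0711])]
leg [(0.59, [0.5375, 0.1195, 0.0553])]
cheek [(0.64, [0.5179, 0.1138, 0.0525])]
grip [(0.94, [0.5382, 0.1153, 0.0533])]
lever_tip [(0.69, [0.5486, 0.109, 0.0606])]
leg_index [(0.88, [0.5401, 0.1208, 0.0552])]
mark [(0.47, [0.5337, -0.0072, 0.0755])]
lever [(0.45, [0.5474, 0.1065, 0.0501])]
pepper_shaker [(0.71, [0.3804, 0.3962, 0.053])]
spice_jar [(0.7, [0.5346, 0.374, 0.0726])]
lemon [(0.63, [0.6461, 0.3633, 0.0404]), (0.18, [0.3821, 0.3991, 0.0537])]
1.2
```

Run:
```python
import cv2,numpy as np
t=cv2.imread("pics/top0.png"); cv2.imwrite("pics/top_full.png",t)
```

```text
(no output)
```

View pics/top0.png

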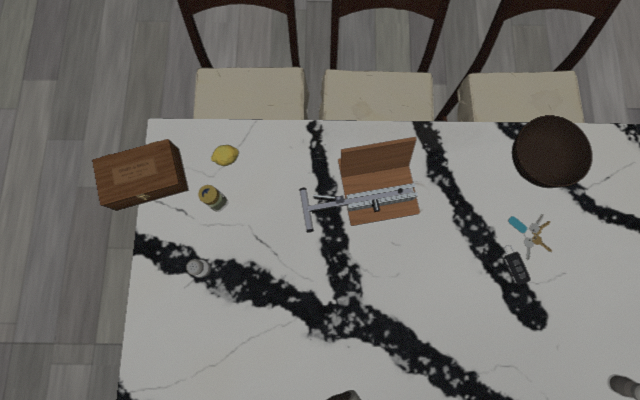

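View pics/side0.png

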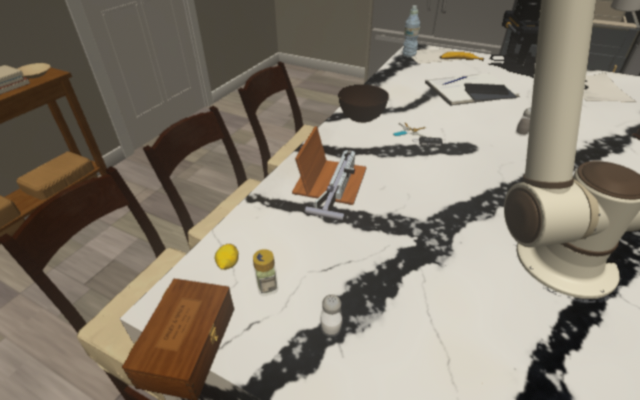

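```bash
cat > h.py <<'E'
import numpy as np, cv2
from scipy.spatial.transform import Rotation as Ro
def R(c): return Ro.from_euler('xyz',c['orientation'],degrees=True).as_matrix()
def ray(c,u,v,fish):
    a=np.array([(u-c['cx'])/c['fx'],(v-c['cy'])/c['fy']])
    if fish:
        r=np.linalg.norm(a); d=np.array([*(a/r*np.sin(r)),np.cos(r)])
    else: d=np.array([*a,1.])
    d=d*[1,-1,-1]; return R(c)@(d/np.linalg.norm(d))
def atz(c,u,v,z,fish):
    d=ray(c,u,v,fish); p=np.array(c['position']); return p+d*(z-p[2])/d[2]
def proj(c,X,fish):
    p=R(c).T@(np.array(X)-c['position'])*[1,-1,-1]
    if fish:
        s=np.hypot(p[0],p[1]); t=np.arctan2(s,p[2]); a=p[:2]/s*t
    else: a=p[:2]/p[2]
    return np.array([c['cx']+c['fx']*a[0],c['cy']+c['fy']*a[1]])
def tri(obs): # (cam,u,v,fish)
    A=np.zeros((3,3));b=np.zeros(3);L=[]
    for c,u,v,f in obs:
        d=ray(c,u,v,f);M=np.eye(3)-np.outer(d,d);A+=M;b+=M@c['position'];L.append(M)
    X=np.linalg.solve(A,b)
    return X,[np.linalg.norm(M@(X-o[0]['position'])) for M,o in zip(L,obs)]
E
python3 - <<'E'
from workcell import env
from h import *
import pickle
top=dict(fx=395.274,fy=395.274,cx=324.212,cy=198.4646,position=np.array([0.35437126,0.1042689,0.94633836]),orientation=[12.098756,-.0435,-89.349941])
for u,v,z in [(303,188,.055),(311,231,.055),(307,209,.055),(400,192,.077),(376,205,.074)]: print(atz(top,u,v,z,0))
for yaw in (-80,100):
    for y in (0.03,.1): print(yaw,env.inverse_kinematics([.54,y,.25],[-90,0,yaw]))
pose=[]
for y in (0.12,0.02):
    (env.goto if y==.12 else env.move_straight)([.53,y,.25],[-90,0,-80])
    c=env.grab_frame("wrist"); pose.append(c); print(c['position'],c['orientation'],c['fx'],c['cx'],c['cy'])
    for t in ("leg","lever","mark","cheek"): 
        r=env.search_frame(c,t); print(t,[(d['score'],d['xyz']) for d in r[:2]])
pickle.dump(pose,open("w.pkl","wb"))
cv2.imwrite("pics/w1.png",pose[0]['image']);cv2.imwrite("pics/w2.png",pose[1]['image'])
s=env.read_state();print(s['clock'],s['joint_positions'],s['force'])
E
```

```text
[0.56968677 0.1552349  0.055     ]
[0.46968739 0.13484313 0.055     ]
[0.52027338 0.14494479 0.055     ]
[ 0.55761074 -0.06519098  0.077     ]
[ 0.52766755 -0.01092211  0.074     ]
-80 [ 20.36557114  12.72786891  -8.8549009    0.         -68.41723019
 169.63442886]
-80 [ 27.40803173  13.56097077  -7.74919973   0.         -68.68982949
 162.59196827]
100 [ 20.36557114  12.72786891  -8.8549009    0.         -68.41723019
 -10.36557114]
100 [ 27.40803173  13.56097077  -7.74919973   0.         -68.68982949
 -17.40803173]
[0.51513257 0.19656929 0.41214459] [-16.53055565   0.08657062   9.95995876] 309.70691628693146 317.35929919495464 201.18050690711428
leg [(0.95, [0.5362, 0.1179, 0.0596])]
lever [(0.74, [0.5492, 0.1051, 0.0596])]
mark []
cheek [(0.75, [0.5221, 0.1115, 0.0559])]
[0.5150089  0.09715323 0.41220209] [-16.51616108   0.07108465  10.01170989] 309.70691628693146 317.35929919495464 201.18050690711428
leg [(0.68, [0.5418, 0.0999, 0.06])]
lever []
mark [(0.57, [0.5304, -0.0112, 0.0687])]
cheek [(0.76, [0.5212, 0.1078, 0.0558])]
5.1917 [ 1.97656557e+01  1.16905279e+01 -1.02142402e+01 -1.51421924e-03
 -6.80954645e+01  1.70298685e+02] [-0.41009783 -0.72703758 -0.38650777]
```

Run:
```python
import pickle; from h import *
w=pickle.load(open("w.pkl","rb"))
o=np.array([.5435,.030,0]);
for c in w: print(proj(c,[.5435,.03,.05],1),proj(c,[.52,.145,.055],1),proj(c,[.5576,-.065,.077],1))
out=[]
for c in w:
    u,v=proj(c,[.5435,.04,.06],1); u0=int(u)-100; v0=int(np.clip(v-75,0,250)); print(u0,v0)
    out.append(cv2.resize(c['image'][v0:v0+150,u0:u0+200],(800,600),interpolation=cv2.INTER_CUBIC))
cv2.imwrite("pics/c1.png",out[0]);cv2.imwrite("pics/c2.png",out[1])
```

```text
[317.10827036 247.027378  ] [314.27119955 156.29448626] [315.20017953 319.01475448]
[331.49440576 171.94615708] [329.46156264  72.08668258] [329.12928675 255.10028003]
218 168
233 90
```

View pics/c1.png

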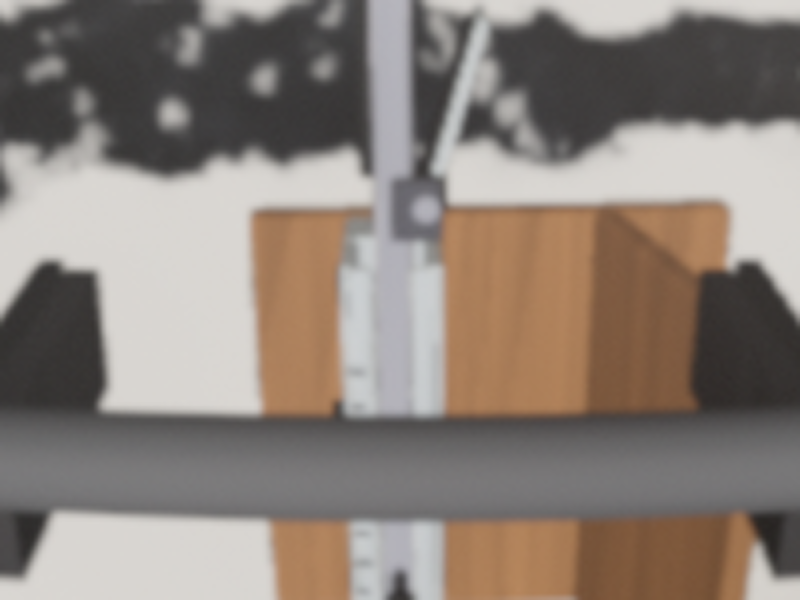

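View pics/c2.png

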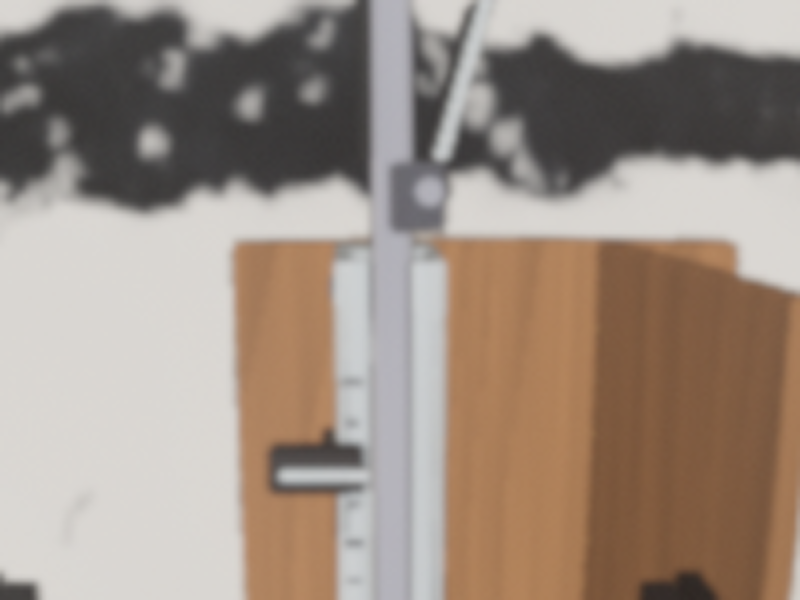

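Run:
```python
from workcell import env
from h import *
import pickle
w=pickle.load(open("w.pkl","rb"))
env.move_straight([.53,-.01,.17],[-90,0,-79])
c=env.grab_frame("wrist"); w.append(c)
r=env.search_frame(c,"mark"); print([(d['score'],d['xyz']) for d in r[:2]])
r=env.trace(c,"leg"); print([d['score'] for d in r]); 
pickle.dump(w,open("w.pkl","wb"))
print(c['position'],env.read_state()['clock'])
u,v=proj(c,[.535,-.03,.075],1); u0=int(u)-100; v0=int(v-75); print(u0,v0)
cv2.imwrite("pics/c3.png",cv2.resize(c['image'][v0:v0+150,u0:u0+200],(800,600),interpolation=cv2.INTER_CUBIC))
c=w[1];cv2.imwrite("pics/c4.png",cv2.resize(c['image'][40:190,233:433],(800,600),interpolation=cv2.INTER_CUBIC))
```

```text
[(0.71, [0.5334, -0.0103, 0.0682])]
[0.97]
[0.51408545 0.06692402 0.33289867] 6.0583
219 150
```

View pics/c3.png

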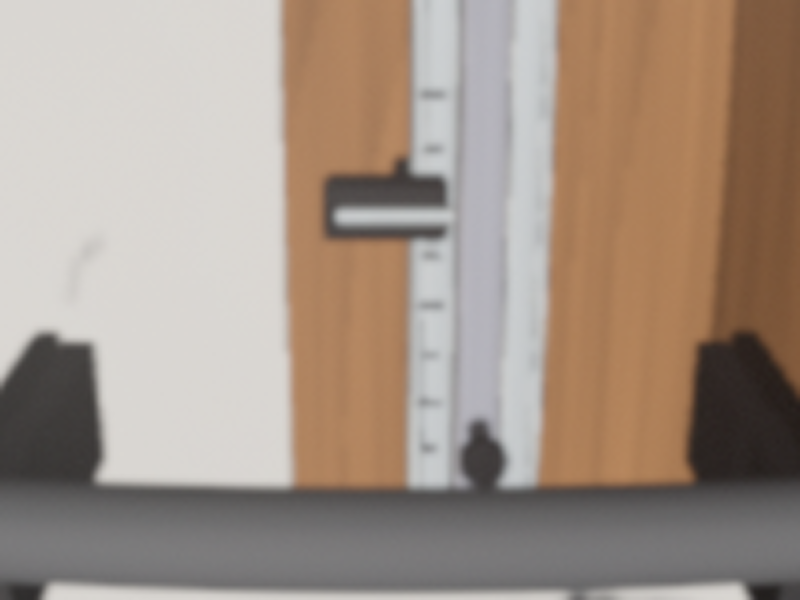

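View pics/c4.png

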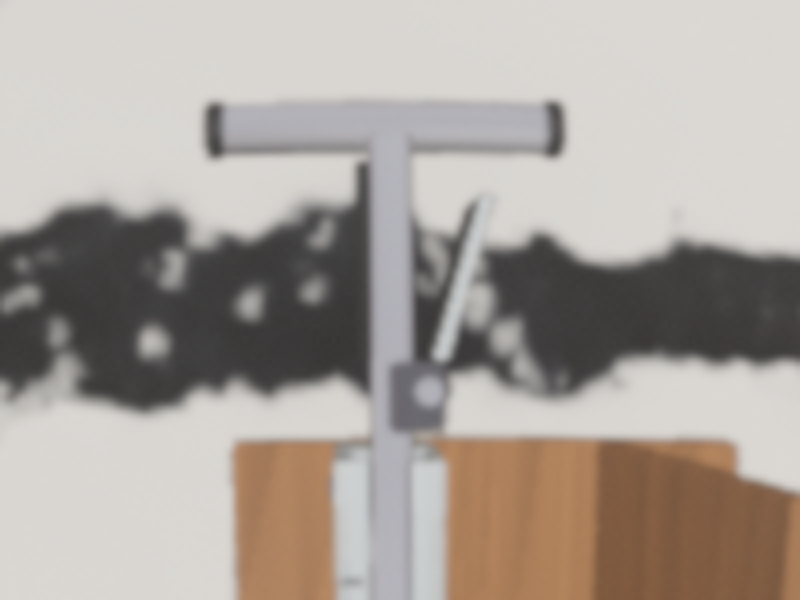

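```bash
cat > fit.py <<'E'
from h import *
import pickle
from scipy.optimize import least_squares
w=pickle.load(open("w.pkl","rb"))
px=lambda u0,v0,a,b:(u0+a/4-.375,v0+b/4-.375)
w2,w3=w[1],w[2]
obs=[(w2,*px(233,40,207,130),(-.052,.117,.047)),(w2,*px(233,40,563,130),(.052,.117,.047)),(w3,*px(219,150,483,460),(0,-.1,.077)),
 (w2,*px(233,40,429,392),(.011,.04,.062))]
def W(q,l): 
    c,s=np.cos(q[2]),np.sin(q[2]); return np.array([q[0]+c*l[0]-s*l[1],q[1]+s*l[0]+c*l[1],l[2]])
f=lambda q:np.concatenate([proj(c,W(q,l),1)-[u,v] for c,u,v,l in obs])
q=least_squares(f,[.5435,.03,.2]).x
m2=px(233,90,369,475);m3=px(219,150,455,215)
def loc(X): d=X[:2]-q[:2];c,s=np.cos(q[2]),np.sin(q[2]);return np.array([c*d[0]+s*d[1],-s*d[0]+c*d[1]])
E
python3 - <<'E'
from fit import *
print(q,np.degrees(q[2]),f(q).round(2))
for c,m in((w2,m2),(w3,m3)): print('mark local',loc(atz(c,*m,.074,1)))
X,e=tri([(w2,*m2,1),(w3,*m3,1)]);print('tri',X,e,loc(X))
print('pin',loc(atz(w3,*px(219,150,483,460),.077,1)))
print('nub',loc(atz(w3,*px(219,150,402,160),.074,1)))
h2=px(233,40,429,392)
# hinge, from w1 too
print('hinge',tri([(w2,*h2,1),(w[0],*px(218,168,427,209),1)]))
side=dict(fx=392.684,fy=392.684,cx=315.2222,cy=198.911,position=np.array([.20892282,.76792649,.66439457]),orientation=[50.33378936,.68887996,-152.22011966])
top=dict(fx=395.274,fy=395.274,cx=324.212,cy=198.4646,position=np.array([0.35437126,0.1042689,0.94633836]),orientation=[12.098756,-.0435,-89.349941])
for n,c in(("top",top),("side",side)):
    print(n,[proj(c,W(q,l),0).round(1) for l in[(-.052,.117,.047),(.052,.117,.047),(0,-.1,.077),(*loc(atz(w3,*m3,.074,1)),.074)]])
E
```

```text
[0.54169201 0.0324678  0.19140828] 10.966886538015274 [-0.19 -0.03  0.14 -0.57 -0.23  1.23  0.35 -0.75]
mark local [-0.00750312 -0.04043147]
mark local [-0.00731544 -0.03981179]
tri [ 0.54090679 -0.00466216  0.08617969] [np.float64(0.00021779512401742183), np.float64(0.00021779512401749184)] [-0.00783455 -0.03630249]
pin [ 0.00017197 -0.09868732]
nub [-0.01893918 -0.02742162]
hinge (array([0.54467447, 0.07301645, 0.06347234]), [np.float64(0.00014940152277624546), np.float64(0.00014940152277627476)])
top [array([310., 232.]), array([302.3, 188.5]), array([400.2, 190.7]), array([374.6, 198.7])]
side [array([346. , 216.6]), array([303.6, 208.6]), array([346.2, 153.3]), array([343.6, 166.9])]
```

Run:
```python
from workcell import env
from fit import *
env.move_straight([.535,-.045,.17],[-90,0,-79])
c=env.grab_frame("wrist"); w.append(c); pickle.dump(w,open("w.pkl","wb"))
u,v=proj(c,W(q,(0,-.07,.075)),1); u0=int(u)-75; v0=int(v-56); print(u0,v0,env.read_state()['clock'])
cv2.imwrite("pics/c5.png",cv2.resize(c['image'][v0:v0+100,u0:u0+133],(798,600),interpolation=cv2.INTER_CUBIC))
```

```text
Traceback (most recent call last):
workcell.Unreachable: the arm cannot follow that straight line within its joint ranges
```

Run:
```python
from workcell import env
from fit import *
env.move_straight([.535,-.045,.17],[-90,0,-70])
c=env.grab_frame("wrist"); w.append(c); pickle.dump(w,open("w.pkl","wb"))
u,v=proj(c,W(q,(0,-.07,.075)),1); u0=int(u)-75; v0=int(v-56); print(u0,v0,env.read_state()['clock'])
cv2.imwrite("pics/c5.png",cv2.resize(c['image'][v0:v0+100,u0:u0+133],(798,600),interpolation=cv2.INTER_CUBIC))
```

```text
Traceback (most recent call last):
workcell.Unreachable: the arm cannot follow that straight line within its joint ranges
```

Run:
```python
from workcell import env
from fit import *
env.goto([.535,.03,.17],[-90,0,101])
c=env.grab_frame("wrist"); w.append(c); pickle.dump(w,open("w.pkl","wb"))
u,v=proj(c,W(q,(0,-.07,.075)),1); u0=int(u)-66; v0=int(np.clip(v-50,0,300)); print(c['position'],u0,v0,env.read_state()['clock'])
cv2.imwrite("pics/c5.png",cv2.resize(c['image'][v0:v0+100,u0:u0+133],(798,600),interpolation=cv2.INTER_CUBIC))
```

```text
[ 0.54836202 -0.04625179  0.33219421] 240 72 8.8167
```

View pics/c5.png

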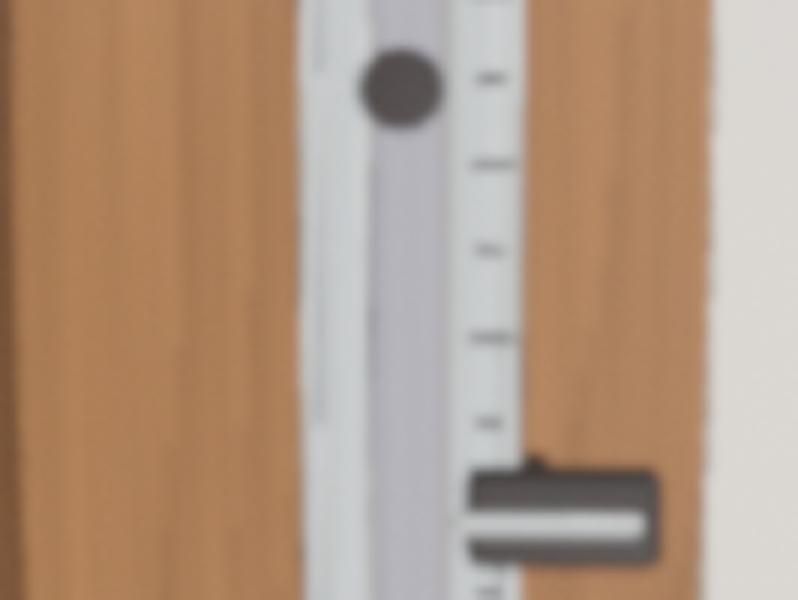

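```bash
cat >> fit.py <<'E'
w4=w[-1]; p6=lambda a,b:(240+(a+.5)/6-.5,72+(b+.5)/6-.5)
obs.append((w4,*p6(401,89),(0,-.1,.077)))
q=least_squares(f,q).x
D4=loc(atz(w4,*p6(465,523),.074,1))[1]-loc(atz(w4,*p6(401,89),.077,1))[1]
D3=loc(atz(w3,*m3,.074,1))[1]-loc(atz(w3,*px(219,150,483,460),.077,1))[1]
E
python3 - <<'E'
from fit import *
print(q,np.degrees(q[2]),f(q).round(2),D3,D4)
print('pin w4',loc(atz(w4,*p6(401,89),.077,1)),'mark w4',loc(atz(w4,*p6(465,523),.074,1)))
print('tri pin',tri([(w3,*px(219,150,483,460),1),(w4,*p6(401,89),1)]),'tri mark',tri([(w3,*m3,1),(w2,*m2,1),(w4,*p6(465,523),1)]))
# axis dir from sleeve right/left edges in w4
for e in ((299,522),):
    a=atz(w4,*p6(300,20),.063,1);b=atz(w4,*p6(300,580),.063,1);print('edge yaw',np.degrees(np.arctan2(-(b-a)[0],(b-a)[1])))
    a=atz(w4,*p6(526,20),.063,1);b=atz(w4,*p6(521,440),.063,1);print('edge yaw',np.degrees(np.arctan2(-(b-a)[0],(b-a)[1])))
from workcell import env
for d in(0,.06):
  for z in(.03,.17): print(env.inverse_kinematics(W(q,(.0025,.092+d,z)),[-90,0,np.degrees(q[2])+90]))
E
```

```text
[0.54171431 0.03246107 0.1916035 ] 10.978071644269448 [-0.19 -0.01  0.14 -0.57 -0.18  1.24  0.36 -0.74  0.04  0.02] 0.058876992367307375 0.06042283261036974
pin w4 [ 3.38380591e-05 -1.00020446e-01] mark w4 [-0.00863344 -0.03959761]
tri pin (array([ 0.56105021, -0.06591006,  0.07409156]), [np.float64(0.00011881416952783276), np.float64(0.0001188141695280847)]) tri mark (array([ 0.54155649, -0.0080339 ,  0.07534043]), [np.float64(0.0005581625008285305), np.float64(0.00039716336756095766), np.float64(0.000769710641135283)])
edge yaw 10.434285367039324
edge yaw 10.508952659942302
[ 30.35629261  26.60997306 -24.69353522   0.         -38.69649172
 -19.37822097]
[ 30.35629261  16.5005765  -15.86112773   0.         -57.63829577
 -19.37822097]
[ 36.47377322  27.01902737 -23.89088465   0.         -39.09008799
 -25.49570158]
[ 36.47377322  17.02172793 -15.10200125   0.         -57.87627082
 -25.49570158]
```

```bash
cat >> fit.py <<'E'
q[2]=np.radians(10.8); ori=[-90,0,100.8]
E
python3 - <<'E'
from workcell import env
from fit import *
env.gripper_to(1.0)
env.goto(W(q,(.0025,.090,.14)),ori)
hit=env.move_straight(W(q,(.0025,.090,.029)),rate=.1,force_limit=8)
s=env.read_state();print(hit,s['clock'],s['position'],loc(s['position']),s['force'],s['tool_rot'])
if not hit:
    hit=env.move_straight(W(q,(.0025,.112,.029)),rate=.02,force_limit=2)
    s=env.read_state();print(hit,s['clock'],s['position'],loc(s['position']),s['force'])
    c=env.grab_frame("top");cv2.imwrite("pics/t1.png",c['image'])
E
```

```text
False 10.7667 [0.52781946 0.12154215 0.02961945] [0.0030434  0.09010684] [-0.22044611  1.27781857 -0.5473522 ] [-9.00810149e+01 -2.17929567e-02  1.00803233e+02]
True 11.3167 [0.52591444 0.12835912 0.0289481 ] [0.00244949 0.09716003] [ 0.58245148 -1.70320571  1.47105981]
```

Run:
```python
from workcell import env
from fit import *
env.move_straight(W(q,(.0025,.0972+.060,.029)),rate=.05)
s=env.read_state();print(s['clock'],s['position'],loc(s['position']),s['force'])
for n in("top","side"):
    c=env.grab_frame(n)
    X=W(q,(-.004,-.04,.075)); u,v=proj(c,X,0); u0,v0=int(u)-20,int(v)-15
    print(n,u0,v0,'pin@60',proj(c,W(q,(0,-.04,.077)),0),'mark',proj(c,W(q,(-.008,-.0397,.074)),0),'Tbar',proj(c,W(q,(0,.177,.055)),0))
    big=cv2.resize(c['image'][v0:v0+30,u0:u0+40],(400,300),interpolation=cv2.INTER_CUBIC)
    cv2.imwrite(f"pics/{n}2.png",c['image']); 
    a=big if n=="top" else np.hstack([a,big])
    d=env.search_frame(c,"leg")[:1];print(d)
cv2.imwrite("pics/chk.png",a)
```

```text
12.725 [0.51442061 0.18723376 0.02879639] [0.00219126 0.15714557] [ 2.03047701 -2.98661746 -1.29901345]
top 354 182 pin@60 [374.20166281 195.34178629] mark [374.62322475 199.06011631] Tbar [280.06067748 213.73816981]
[{'xyz': [0.5332, 0.0959, 0.06], 'score': 0.61}]
side 322 151 pin@60 [340.94375957 165.47692975] mark [343.86189006 166.97236523] Tbar [317.00203556 226.96482535]
[{'xyz': [0.516, 0.2003, 0.0536], 'score': 0.77}]
```

View pics/chk.png

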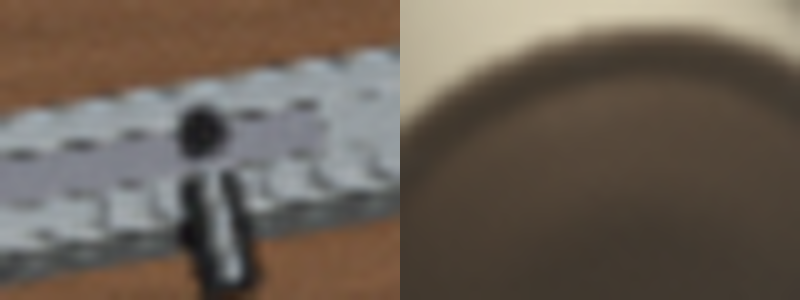

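Run:
```python
from fit import *
from workcell import env
c=env.grab_frame("top")
g=c['image'][:,:,1].astype(int)
print(g[190:214,367:385])
ex=lambda y:(proj(c,W(q,(0,y,.077)),0))
for y in(-.040,-.0385): print(ex(y))
for x in(-.008,-.02,-.034): print([proj(c,W(q,(x,-.040+d,.0745)),0).round(2) for d in(0,)])
```

```text
[[ 90  94  91  88 103 123 144 156 155 140 141 152 161 155 159 154 153 154]
 [146 160 147 122 125 150 162 159 157 154 155 155 155 159 159 157 155 152]
 [149 157 160 158 153 150 140 109 133 153 156 154 155 157 162 151 116  98]
 [156 157 161 160 140  89  57  43  72 107 112  94  91 113 132 130 126 127]
 [155 158 167 165 137  58  26  29  44  84 125 127 128 130 131 130 129 132]
 [101 116 135 131  95  41  31  35  41  71 118 131 130 131 131 131 132 132]
 [128 124 130 128 111  52  33  44  55  92 129 130 132 130 133 132 127 125]
 [128 131 129 130 118  81  52  68  96 114 131 130 129 129 134 132 110 110]
 [129 129 131 133 132 121 114 128 135 137 127 112 113 116 139 158 152 140]
 [130 131 133 138 140 115  88 111 141  74  93 148 144 136 155 159 159 143]
 [114 131 145 158 138  70  47 102 141  63  61 118 143 125 154 163 166 149]
 [153 144 136 158 137  49  41 100 140  84  53 103 145 121 134 150 153 151]
 [157 144 126 155 144  65  37  76 119 109  51 100 160 156 126  99  77  81]
 [160 147 122 120 132  77  38  57 111 138  59  59  91  95  83  84  77  82]
 [158 151 131 113  92  40  26  48 108 144  57  36  67  88  79  75  75  81]
 [ 81  95  87  80  61  19  28  48 106 149  78  41  62  84  82  82  78  82]
 [ 86  96  93  81  66  35  28  42 100 135  89  39  56  84  82  84  83  85]
 [ 79  83  84  82  80  69  40  40  68 109 116  49  56  85  89  86  86  87]
 [ 82  83  86  87  88  76  51  30  46 106 141  58  48  75  87  88  87  88]
 [ 86  87  90  89  92  87  55  31  45  99 134  55  38  66  87  85  89  86]
 [ 83  88  86  89  87  86  75  37  40  46  55  35  49  76  89  88  86  88]
 [ 80  81  79  79  80  80  67  39  31  35  39  50  63  82  85  85  84  86]
 [ 80  80  80  82  82  80  78  69  69  79  83  83  82  86  85  84  83  82]
 [ 83  85  85  84  81  85  86  84  87  86  85  84  85  82  83  85  83  87]]
[374.20166281 195.34178629]
[373.54952948 195.45619498]
[array([374.78, 198.99])]
[array([375.86, 204.13])]
[array([377.13, 210.16])]
```

Run:
```python
from workcell import env
from fit import *
env.move_straight(W(q,(.0025,.1571-.0003,.029)),rate=.02)
s=env.read_state();print(s['clock'],loc(s['position']),s['force'])
env.gripper_to(0.0,grasp_force=25)
s=env.read_state();print(s['clock'],loc(s['position']),s['force'],s['opening'],s['opening']*87)
env.dwell(.3)
s=env.read_state();print(s['clock'],loc(s['position']),s['force'],s['opening']*87)
c=env.grab_frame("top"); cv2.imwrite("pics/t3.png",c['image']);print(c['image'][190:210,369:380,1])
k=env.grab_frame("wrist");cv2.imwrite("pics/w5.png",k['image'])
a=cv2.resize(k['image'],(640,400)); b=cv2.resize(c['image'][170:240,260:400],(640,320),interpolation=cv2.INTER_CUBIC)
cv2.imwrite("pics/fin.png",cv2.resize(np.vstack([a,b[:200]]) ,(640,600)))
```

```text
13.225 [0.0022539  0.15665965] [ 1.02007338 -2.7718277  -1.18508237]
14.325 [0.00411811 0.15727201] [ 5.44135018 -3.91074652 -1.49421153] 0.22698139934376652 19.747381742907688
14.625 [0.00412631 0.15728123] [ 4.58650418 -3.97665284 -1.04067512] 19.47719949595554
[[ 93  91  99 121 144 159 156 143 140 151 159]
 [146 122 126 151 163 160 156 154 157 156 157]
 [162 156 154 154 140 110 132 154 155 155 152]
 [160 159 148 107  60  43  61  90 109  97  89]
 [166 164 142  69  35  31  34  56  97 128 127]
 [136 137 116  61  35  31  37  56 103 130 131]
 [128 128 119  76  37  38  41  72 109 130 129]
 [128 130 129 110  62  64  76 102 129 129 129]
 [130 134 133 132 127 127 134 137 126 114 116]
 [134 138 138 116  92 110 140  76  97 143 146]
 [143 161 138  67  48 103 139  63  64 119 142]
 [139 158 140  52  39 100 139  86  51 103 144]
 [126 153 143  65  38  73 120 112  52 100 159]
 [123 119 133  76  39  55 112 139  54  60  92]
 [129 112  92  41  26  47 105 144  56  37  67]
 [ 89  77  60  23  28  46 105 144  81  47  63]
 [ 89  77  66  35  24  42  96 136  88  39  55]
 [ 84  82  80  71  42  39  69 114 113  49  54]
 [ 85  86  87  80  48  35  48 105 143  58  47]
 [ 87  92  90  81  53  33  41  98 131  53  42]]
```

View pics/fin.png

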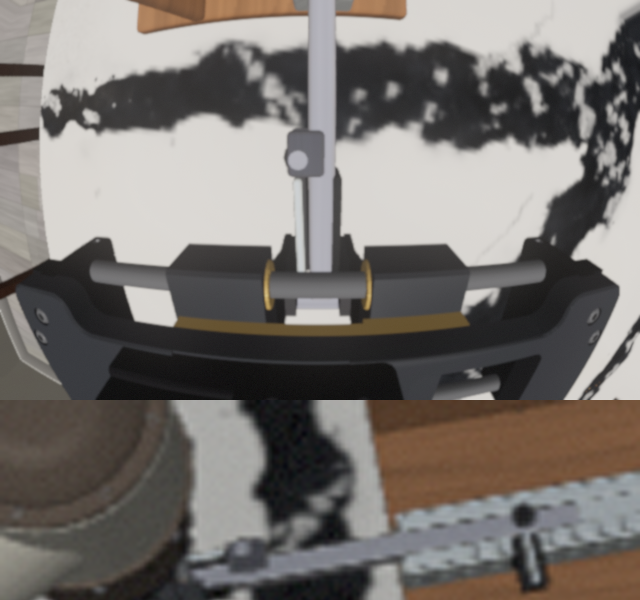

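Run:
```python
from workcell import env
from fit import *
env.move_straight(W(q,(.0030,.1568+.0005,.029)),rate=.01)
env.dwell(.3)
s=env.read_state();print(s['clock'],loc(s['position']),s['force'],s['opening']*87)
c=env.grab_frame("top"); g=c['image'][:,:,1].astype(float)
for r in(194,195,196):
    d=np.clip((140 if r==194 else 130)-g[r,371:378],0,None);print((d*np.arange(371,378)).sum()/d.sum())
print(proj(c,W(q,(0,-.0396,.077)),0))
for n in("lever","lever_tip"):
    r=env.search_frame(env.grab_frame("wrist"),n)[:1];print(n,r,[loc(np.array(d['xyz'])) for d in r])
```

```text
15.275 [0.00409888 0.15758338] [ 4.85677158 -2.97908719  0.06645554] 19.21867126852407
374.30961538461537
373.8857142857143
373.7953367875648
[374.02776868 195.37229386]
lever [{'xyz': [0.5276, 0.1578, 0.0608], 'score': 0.61}] [array([0.00962186, 0.12576359])]
lever_tip [{'xyz': [0.5283, 0.1593, 0.0595], 'score': 0.81}] [array([0.01059054, 0.12710585])]
```

```bash
python3 -c "
from workcell import env
s=env.read_state();print(s['clock'],s['opening']*87,s['force']);env.close_job()"
```

```text
15.525 19.740047702594076 [ 3.26509681 -3.40177685 -0.40600845]
the job is handed in; nothing more can be done
```

I drew the leg out about 59.5 mm by its T-bar, closed the cam lever with a 25 N pinch while holding the leg there, and handed the job in still gripping. It took 15.5 s of the 35 s allowed.

**Pin at the mark:** In the last top-camera check the pin's centre was at column 374.0, against 374.03 for the pointer, so they are level to about 0.5 mm. Closing the gripper had let the leg slip back about 1 mm, and I moved it out again by about 0.5 mm while pinched.

**Lever:** In the wrist picture taken just after closing, the lever lies parallel against the leg. The gripper opening settled at 19–20 mm. That is less than the nominal 23 mm, or about 21 mm with the rubber squeezed, so the two don't quite agree. I put this down to the opening scale.

**Forces and surroundings:** The force on the tool was about 5 N. I moved nothing but the leg and lever, and the rider was in the same place in the top pictures taken just before and after the grip. I did not re-measure the pepper shaker, spice jar or lemon.

**Disagreements:** My estimates of the draw needed were 58.9 and 60.4 mm from two wrist views, and 59.3 mm from the top view. I settled between them, so the true error could be up to about 1 mm. The crop I took from the side camera showed only the arm, so it gave no check.

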